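# Gauge two slot keys and bin them as pass or reject

### The job

Test the two slot keys from the blue tray one at a time: lower the tongue square into the slot gauge and press gently - a good key passes the upper slot and stops on the step, while one that will not enter the mouth, or that drops through to the gauge's floor, is a reject. Stand each key upright in its bin straight after its test, before you take the next: good keys in the green bin, rejects in the red one. Leave the two keys on the black mat and all other things where they are, and let no key fall over.

Things in the scene. Friction and masses are not known exactly. Their poses are not given: they have to be found in the camera images.
- key_a: one of 4 look-alike steel slot keys, upright: dark head 36 (x) x 32 (y) x 30 high, black dot on top, over a bright tongue 36 (x) x 36 high, 20.5 to 30 wide (y; unknown, the gauge tests it). 66 high in all, 0.3 to 0.5 kg. Origin: centre of the tongue's underside. 2 keys stand in the tray, 2 on the mat; which stand where changes, and their looks do not tell
- key_b: one of 4 look-alike steel slot keys, upright: dark head 36 (x) x 32 (y) x 30 high, black dot on top, over a bright tongue 36 (x) x 36 high, 20.5 to 30 wide (y; unknown, the gauge tests it). 66 high in all, 0.3 to 0.5 kg. Origin: centre of the tongue's underside. 2 keys stand in the tray, 2 on the mat; which stand where changes, and their looks do not tell
- key_c: one of 4 look-alike steel slot keys, upright: dark head 36 (x) x 32 (y) x 30 high, black dot on top, over a bright tongue 36 (x) x 36 high, 20.5 to 30 wide (y; unknown, the gauge tests it). 66 high in all, 0.3 to 0.5 kg. Origin: centre of the tongue's underside. 2 keys stand in the tray, 2 on the mat; which stand where changes, and their looks do not tell
- key_d: one of 4 look-alike steel slot keys, upright: dark head 36 (x) x 32 (y) x 30 high, black dot on top, over a bright tongue 36 (x) x 36 high, 20.5 to 30 wide (y; unknown, the gauge tests it). 66 high in all, 0.3 to 0.5 kg. Origin: centre of the tongue's underside. 2 keys stand in the tray, 2 on the mat; which stand where changes, and their looks do not tell
- gauge: fixed stepped slot gauge: green base 74 (x) x 94 (y) x 10 high with two jaws 60 long; the slot between them runs along its x, open at both ends and above. A key enters with its x along the slot, either way round. A too-wide key stops at the mouth (underside 36 above the bench), a good one on the step (22), a too-narrow one on the slot's floor (10). Origin: centre of underside
- gauge_mouth (a point): centre of the slot's mouth, 36 above the bench. Upper, brass part of the slot: 26 wide, from height 36 down to 22, with steep lead-ins 1.5 wide and 2.6 deep
- gauge_step (a point): centre of the slot at the step, 22 above the bench. Lower, steel part of the slot: 22.5 wide, from height 22 down to its floor at 10, with lead-ins 0.5 wide and 0.8 deep. The jaws are oiled: slippery
- tray: blue plastic tray with the two keys to be tested and a brass nut; floor 3 thick, rim 12 high; 120 x 120, fixed for the run; origin: centre of its underside
- mat: black rubber mat, 3 thick, with the two keys that are to be left alone and a bolt; 120 x 120, fixed for the run; origin: centre of its underside
- pass_bin: green open bin for good keys; walls 4 thick and 40 high, floor 4 thick, inside 112 x 112; room for two keys side by side; 120 x 120, fixed for the run; origin: centre of its underside
- fail_bin: red open bin for rejects; walls 4 thick and 40 high, floor 4 thick, inside 112 x 112; room for two keys side by side; 120 x 120, fixed for the run; origin: centre of its underside
- nut: bystander: brass hex nut, 18 across, 9 high, lying in the tray; origin: centre of underside
- bolt: bystander: steel bolt, head 19 across, standing on its head on the mat, 31 high; origin: centre of underside
- oil_can: bystander: yellow oil bottle, diameter 56, 150 high, upright beyond the gauge; origin: centre of underside
- screwdriver: bystander: screwdriver 170 long (own x), lying before the gauge; origin at its middle on the bench
- wrench: bystander: wrench 180 long (own x), lying at one side; origin at its middle on the bench
- brush: bystander: brush 180 long (own x), lying at one side; origin at its middle on the bench
- jar: bystander: amber jar with black lid, diameter 64, 85 high; origin: centre of underside
- disc: bystander: orange grinding disc, diameter 80, 22 high; origin: centre of underside
There are look-alikes about, which are no part of the job. There is more than one size of the pass_bin; the one meant has the size given above.

How it is judged:
By the outcome, as a careful person would: the job done as asked, in the order asked, and still so for the second after the job is handed in, with the robot touching nothing.
It also fails if it takes over 72 s, if anything falls off the work surface, if the arm or the gripper's body presses on something with over 40 N, if the wrist force passes 120 N, or if a joint passes its speed limit or range.

### The arm

A 7-joint arm with a two-finger parallel gripper is mounted at the origin on the work surface. World frame = base frame: x ahead of the robot, y to its left, z up, the work surface at z = 0. Lengths are in mm, angles in rad, forces in N, time in s.
With the tool pointing down it reaches from about 375 to 925 mm from the base axis. Payload 3.1 kg.
Tool frame: the origin (TCP) lies midway between the tips of the shut fingers; the grasp point (between the pads) lies robot.tcp_to_grasp behind it (robot.tcp_to_grasp is the distance from the TCP to the grasp point, in mm); z points along the fingers, y is the line along which they close (so a half turn about z gives the same grasp; the last joint's range is limited). The gripper opens to 85 mm and grips with 20 to 120 N. Pads are 22 mm wide; open, the fingers measure 114 mm over their backs; the gripper's body (76 mm by 85 mm) begins 54 mm behind the grasp point. The pads swing forward as they close: fully open they stand 13 mm farther back than shut.
Start: joints at [-1.276, 0.383, 0.044, 1.598, -0.018, 1.161, -0.05], TCP at [248.783, 600.508, 231.269] pointing down, gripper open.
Joint ranges: [-2.61, 2.61], [-0.41, 2.15], [-1.48, 1.57], [0, 2.5], [-1.57, 4.71], [0.05, 1.97], [-2.85, 2.85]. Speed limits (rad/s): [2.79, 2.79, 3.14, 3.14, 3.14, 3.14, 3.14].

### API

Orientations are given as a 3x3 rotation matrix whose columns are the frame's x, y, z axes.
In Python, from workcell import sensors, capture, calibration, job, robot gives the robot as it stands. The module is installed in compiled form; this text tells all that it offers.
- The arm moves only by the shell command python3 -m jog 'ROWS'. ROWS is JSON, a list of rows, each a list of 5 numbers: the shift along the world's x, y, z in mm, then the turn about the world's z in rad, then the closure, from 0 (fully open) to 1 (shut). In form: [[x, y, z, twist, jaw], ...]. A call has 1 to 20 rows; each row shifts and turns the commanded pose from where the row before left it; what a row does not reach is not made up. A row lasts 1/12 s, in which the tool goes at most 41.7 mm and 7.16 degrees, less where a joint would pass 70% of its speed; a pose out of reach is approached as far as the arm can. A call is refused whole if a number of a shift passes 41.7 or a number of a turn 0.125, either way. A call with a gripper value outside its range is refused whole. The fingers move at their own pace and stop on an object; the grip force is fixed at half the most. Time passes only in rows, so rows that do not move let the fingers close. It gives the time, the measured TCP pose, the force, the opening and the grip force at its end, in the units of the state.
- sensors.read_state(): the state, without advancing time (a new reading comes with each control period).
- capture(name): name is "side" or "top" or "wrist"; returns (picture, depth): 400x640x3 uint8, red, green, blue; 400x640 float32, mm along the optical axis (not along the pixel's ray), 0 where there is no reading.
- calibration(name): a dict with "mtx" (3x3 intrinsics, pixels), "R" (3x3) and "t" (3): a world point X has camera coordinates R X + t. Camera axes: x right, y down, z forward; pixel columns grow to the right and rows downward; lengths in mm; the calibration is good to about 2 mm. A picture is of the moment at which its call begins: read the wrist's pose just before it. calibration takes no time and is no camera call; for the wrist camera it gives the pose at the moment of the call.
- job.finish_job(): hands the job in; it is judged then, once.
The state is a dict: "t": time; "qpos": joint angles; "qvel": joint speeds; "joint_efforts": joint torques, N m; "position": TCP position; "orientation": TCP orientation; "force": force on the tool from outside, world axes, zero at the start; "wrist_torque": the same for the moment, N m; "opening": opening from 0.0 (shut) to 1.0 (fully open); "gripper_force": force on a finger pad.
Only numpy, scipy, OpenCV 4.12 (cv2) and the standard library are available. Lean on these libraries where they do the work, as an engineer would, in place of code of your own. Each camera call takes 0.05 s, during which the arm holds its last target. There are 200 camera calls.

## Working session

There is one attempt and no reset: what is moved stays moved. The work goes in short steps, Python scripts to look and compute and a shell command to move; the robot and the scene stay as the last step left them, time stands still between calls to the robot, and variables do not carry over. Pictures are saved under pics/ and viewed, at most 10 in all, crops included, and the job is handed in when it is done.

```bash
mkdir -p pics; cat > h.py <<'E'
import numpy as np, cv2
from workcell import sensors, capture, calibration, job, robot
def cloud(name):
    c=calibration(name); p,d=capture(name)
    v,u=np.mgrid[0:400,0:640]; K=c['mtx']
    X=np.stack([(u-K[0,2])/K[0,0]*d,(v-K[1,2])/K[1,1]*d,d],-1)
    W=(X-np.array(c['t']))@np.array(c['R'])
    return p,d,W
E
python3 - <<'E'
from h import *
s=sensors.read_state();print({k:np.round(v,3).tolist() for k,v in s.items()}); print(robot.tcp_to_grasp)
for n in ('top','side'):
    p,d,W=cloud(n); np.savez(n+'.npz',p=p,W=W,d=d); cv2.imwrite(f'pics/{n}.png',p[...,::-1])
E
```

```text
{'t': 0.0, 'qpos': [-1.276, 0.384, 0.044, 1.6, -0.018, 1.161, -0.05], 'qvel': [-0.001, 0.002, -0.0, 0.0, 0.002, -0.002, 0.001], 'joint_efforts': [0.0, -43.347, 1.025, -24.951, 0.011, 0.011, -0.0], 'position': [248.444, 599.631, 229.863], 'orientation': [[-0.924, 0.383, -0.001], [0.383, 0.924, -0.002], [-0.0, -0.003, -1.0]], 'force': [0.525, 0.117, -0.463], 'wrist_torque': [0.029, -0.016, 0.042], 'gripper_force': 0.0, 'opening': 0.998}
18.700000000000003
```

View pics/top.png

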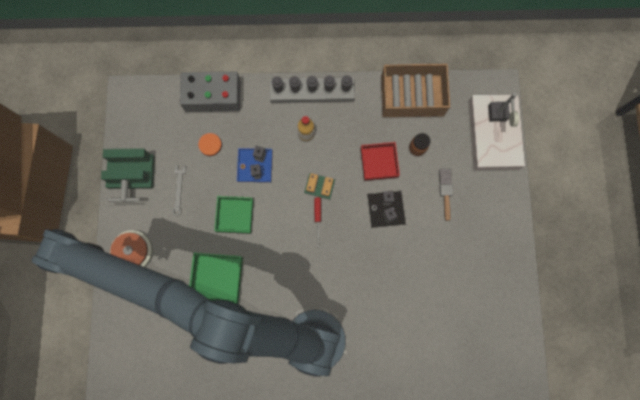

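View pics/side.png

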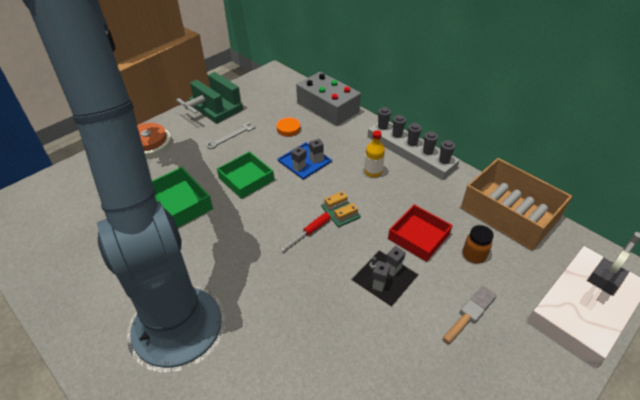

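The top view shows the tray at px (255,165), the gauge at (320,186), the red bin at (380,161), the mat at (386,209), and green bins at (235,215) and (217,278).

```bash
python3 - <<'E'
from h import *
z=np.load('top.npz');p=z['p'];W=z['W'];print(W[185,350],calibration('top')['mtx'][0])
hsv=cv2.cvtColor(p,cv2.COLOR_RGB2HSV)
def box(nm,m,r):
    x0,y0,x1,y1=r; mm=np.zeros(m.shape,bool); mm[y0:y1,x0:x1]=m[y0:y1,x0:x1]
    P=W[mm]; P=P[P[:,2]>-5]
    (c,sz,a)=cv2.minAreaRect(P[:,:2].astype(np.float32)); print(nm,len(P),np.round(c,1),np.round(sz,1),round(a,1),'z',np.percentile(P[:,2],[5,95]).round(1))
H,S,V=hsv[...,0],hsv[...,1],hsv[...,2]
g=(H>45)&(H<75)&(S>150);box('g1',g,(205,185,265,240));box('g2',g,(180,245,250,310))
r=((H<8)|(H>172))&(S>150);box('red',r,(355,135,405,188))
b=(H>100)&(H<130)&(S>120);box('tray',b,(225,140,285,190))
box('mat',V<60,(360,183,410,233))
box('gaugeBrass',(H>12)&(H<30)&(S>110),(300,168,340,202))
Z=W[...,2]
for nm,r in (('tray',(235,140,275,190)),('mat',(365,185,408,230))):
    x0,y0,x1,y1=r; m=np.zeros(Z.shape,np.uint8); m[y0:y1,x0:x1]=Z[y0:y1,x0:x1]>45
    n,l=cv2.connectedComponents(m)
    for i in range(1,n): box(nm+' key',l==i,(0,0,640,400))
E
```

```text
[ 519.21908565 -128.68241417    3.60197113] [512.59918073   0.         308.35558226]Traceback (most recent call last):
  File "<stdin>", line 9, in <module>
  File "<stdin>", line 7, in box
    return _quantile_unchecked(
        a, q, axis, out, overwrite_input, method, keepdims, weights)
    return _ureduce(a,
                    func=_quantile_ureduce_func,
    ...<5 lines>...
                    overwrite_input=overwrite_input,
                    method=method)
    r = func(a, **kwargs)
    result = _quantile(arr,
                       quantiles=q,
    ...<2 lines>...
                       out=out,
                       weights=wgt)
    slices_having_nans = np.isnan(arr[-1, ...])
                                  ~~~^^^^^^^^^
IndexError: index -1 is out of bounds for axis 0 with size 0
```

```bash
python3 - <<'E'
from h import *
z=np.load('top.npz');p=z['p'];W=z['W']
hsv=cv2.cvtColor(p,cv2.COLOR_RGB2HSV); print(hsv[215,235],hsv[161,380],hsv[175,245],hsv[187,313],hsv[220,375],W[215,235],W[278,217])
def box(nm,m,r):
    x0,y0,x1,y1=r; mm=np.zeros(m.shape,bool); mm[y0:y1,x0:x1]=m[y0:y1,x0:x1]
    P=W[mm]; 
    if len(P)<5: print(nm,'none');return
    (c,sz,a)=cv2.minAreaRect(P[:,:2].astype(np.float32)); print(nm,len(P),np.round(c,1),np.round(sz,1),round(a,1),'z',np.percentile(P[:,2],[5,95]).round(1))
H,S,V=hsv[...,0],hsv[...,1],hsv[...,2]
g=(H>45)&(H<85)&(S>120);box('g1',g,(205,185,265,240));box('g2',g,(180,245,250,310))
r=((H<8)|(H>172))&(S>130);box('red',r,(355,135,405,188))
b=(H>100)&(H<130)&(S>120);box('tray',b,(225,140,285,190))
box('mat',V<60,(360,183,410,233))
box('gaugeBrass',(H>12)&(H<30)&(S>110),(300,168,340,202))
Z=W[...,2]
for nm,r in (('tray',(235,140,275,190)),('mat',(365,185,408,230))):
    x0,y0,x1,y1=r; m=np.zeros(Z.shape,np.uint8); m[y0:y1,x0:x1]=Z[y0:y1,x0:x1]>45
    n,l=cv2.connectedComponents(m)
    for i in range(1,n): box(nm+' key',l==i,(0,0,640,400))
E
```

```text
[ 65 119 135] [  1 171 158] [110 144 145] [ 18 131 169] [12 25 52] [418.01604128 270.2982703    5.62374645] [203.48052335 326.96799014   6.81873812]
g1 44 [420.1 272.8] [97.3 95.6] 89.9 z [-0.5 10. ]
g2 361 [205.8 325. ] [158.7 133.1] 83.0 z [-1.1 13.8]
red 1144 [ 387.8 -166.6] [144.8 591.8] 73.0 z [-2.9 39.1]
tray 641 [385.8 141.3] [586.1 137.5] 17.1 z [-2.9 13.6]
mat 709 [ 296.2 -179.8] [145.7 457. ] 62.9 z [-3.6 11.6]
gaugeBrass 216 [339.    1.9] [ 80.6 419. ] 82.5 z [28.8 43.2]
tray key 123 [627.1 184.5] [34.1 37.6] 75.9 z [52.5 76.4]
tray key none
tray key none
tray key none
tray key 118 [351.3 105.1] [505.2  38.1] 22.9 z [51.3 74.4]
tray key none
tray key none
tray key none
tray key none
mat key none
mat key 124 [ 465.8 -250.9] [37.6 32.1] 1.3 z [51.5 73.3]
mat key none
mat key none
mat key 124 [ 407.6 -254.9] [36.5 32.5] 21.7 z [49.2 74.5]
mat key none
mat key none
mat key none
```

```bash
python3 - <<'E'
from h import *
z=np.load('top.npz');p=z['p'];W=z['W'];ok=z['d']>0
hsv=cv2.cvtColor(p,cv2.COLOR_RGB2HSV); W[...,:2][~ok]=0
def box(nm,m,r):
    x0,y0,x1,y1=r; mm=np.zeros(m.shape,np.uint8); mm[y0:y1,x0:x1]=(m&ok)[y0:y1,x0:x1]
    P=W[mm>0]
    if len(P)<8: return
    (c,sz,a)=cv2.minAreaRect(P[:,:2].astype(np.float32)); print(nm,len(P),np.round(c,1),np.round(sz,1),round(a,1),'z',np.percentile(P[:,2],[5,95]).round(1))
H,S,V=hsv[...,0],hsv[...,1],hsv[...,2]
g=(H>45)&(H<85)&(S>90)&(V>80);box('g1',g,(205,190,260,240));box('g2',g,(180,245,250,310))
r=((H<8)|(H>172))&(S>130);box('red',r,(355,135,405,188))
b=(H>100)&(H<130)&(S>120);box('tray',b,(225,140,285,190))
box('mat',V<60,(360,183,410,233))
box('gaugeBrass',(H>12)&(H<30)&(S>110),(300,168,340,202))
Z=W[...,2]
box('jaws',(Z>25),(300,168,340,202))
for nm,r in (('tray',(235,140,275,190)),('mat',(365,185,408,230))):
    x0,y0,x1,y1=r; m=np.zeros(Z.shape,np.uint8); m[y0:y1,x0:x1]=(Z>45)[y0:y1,x0:x1]
    n,l=cv2.connectedComponents(m)
    for i in range(1,n): box(nm+' key',l==i,(0,0,640,400))
E
```

```text
g1 1135 [416.4 270. ] [118.7 118.7] 86.2 z [-2. 39.]
g2 1849 [199.9 283.2] [245.3 147.8] 85.2 z [-0.8 51.6]
red 1136 [ 598.9 -231. ] [121.1 119.2] 5.1 z [-2.9 38.5]
tray 637 [597.3 205.8] [114.9 117.3] 89.3 z [-2.9 13.1]
mat 707 [ 433.7 -250.7] [111.5 112.2] 3.5 z [-3.6 11.5]
gaugeBrass 215 [515.6 -21.7] [78.6 57.8] 74.2 z [28.8 43.1]
jaws 298 [504.  -18.2] [80.  90.8] 74.2 z [27.2 42.8]
tray key 123 [627.1 184.5] [34.1 37.6] 75.9 z [52.5 76.4]
tray key 117 [564.2 195.7] [37.9 32.6] 6.4 z [51.2 73.9]
mat key 124 [ 465.8 -250.9] [37.6 32.1] 1.3 z [51.5 73.3]
mat key 124 [ 407.6 -254.9] [36.5 32.5] 21.7 z [49.2 74.5]
```

```bash
python3 -m jog '[[22,-26,0,0.01,0],[22,-26,0,0.01,0],[22,-26,0,0.01,0],[22,-26,0,0.01,0],[22,-26,0,0.01,0],[22,-26,0,0.01,0],[22,-26,0,0.01,0],[22,-26,0,0.01,0],[22,-26,0,0.01,0],[22,-26,0,0.01,0],[22,-26,0,0.01,0],[22,-26,0,0.01,0],[22,-26,0,0.01,0],[22,-26,0,0.01,0],[22,-26,0,0.01,0],[22,-26,0,0,0],[0,0,0,0,0],[0,0,0,0,0]]'
python3 - <<'E'
from h import *
p,d,W=cloud('wrist'); np.savez('w1.npz',p=p,W=W,d=d); cv2.imwrite('pics/w1.png',p[...,::-1]); c=calibration('wrist');print(-np.array(c['R']).T@c['t'],sensors.read_state()['position'],np.round(c['R'],2))
E
```

```text
t: 1.6
position: [602.0, 180.3, 230.7]
orientation: [[-0.969, 0.247, -0.0], [0.247, 0.969, -0.002], [-0.0, -0.002, -1.0]]
force: [-0.1, 0.2, -0.7]
opening: 1.004
gripper_force: 0.0
[519.03674368 204.93378268 374.74486665] [600.74948603 183.33685457 230.5644305 ] [[ 0.24  0.97 -0.  ]
 [ 0.92 -0.23  0.33]
 [ 0.32 -0.08 -0.95]]
```

View pics/w1.png

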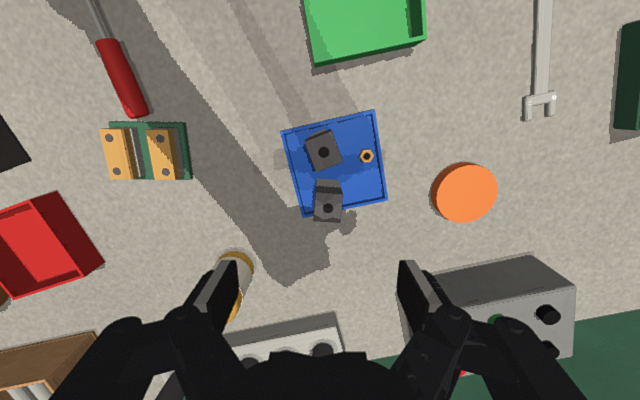

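The wrist view shows the tray keys' heads at px (323,150) and (328,203), the nut at (367,156) and the gauge at (147,152).

```bash
cat >> h.py <<'E'
def rect(nm,P):
    (c,sz,a)=cv2.minAreaRect(P[:,:2].astype(np.float32)); print(nm,len(P),np.round(c,1),np.round(sz,1),round(a,1),'z',np.percentile(P[:,2],[5,50,95]).round(1))
def blobs(W,m,nm,mn=60):
    m=cv2.erode(m.astype(np.uint8),np.ones((2,2)))
    n,l,st,ce=cv2.connectedComponentsWithStats(m)
    for i in range(1,n):
        if st[i,4]>mn: rect(f'{nm}@{ce[i].round()}',W[l==i])
E
python3 - <<'E'
from h import *
for k in range(3): print(sensors.read_state()['position'])
p,d,W=cloud('wrist'); s=sensors.read_state();print(s['position'],s['orientation'][:,1] if hasattr(s['orientation'],'shape') else s['orientation'])
hsv=cv2.cvtColor(p,cv2.COLOR_RGB2HSV);H,S=hsv[...,0],hsv[...,1]
Z=W[...,2]; v,u=np.mgrid[0:400,0:640]
R=lambda a,b,c,e:(u>a)&(u<c)&(v>b)&(v<e)&(d>0)
blobs(W,R(285,110,385,225)&(Z>63)&(Z<76),'key')
br=(H>8)&(H<30)&(S>100)
blobs(W,R(90,110,200,190)&br&(Z>33)&(Z<40),'brass')
blobs(W,R(90,110,200,190)&(Z>33)&(Z<40),'jaw')
m=R(90,110,200,190)&(Z>33)&(Z<40); rect('gauge',W[cv2.erode(m.astype(np.uint8),np.ones((2,2)))>0])
E
```

```text
[600.74948603 183.33685457 230.5644305 ]
[600.74948603 183.33685457 230.5644305 ]
[600.74948603 183.33685457 230.5644305 ]
[599.97623058 185.24202308 230.56056173] [2.39971376e-01 9.70779964e-01 1.84560126e-05]
key@[321. 153.] 902 [566.9 197.4] [35.2 30.4] 7.2 z [69.2 70.4 71.6]
key@[326. 209.] 768 [630.  187.1] [30.9 35.5] 71.5 z [69.  70.3 71.5]
brass@[115. 155.] 1018 [513.9 -45.6] [27.8 58.3] 74.7 z [35.2 37.3 38.5]
brass@[159. 156.] 943 [528.1   6.3] [26.2 58.3] 75.6 z [35.4 37.3 38.6]
jaw@[115. 155.] 1139 [513.9 -45.6] [27.8 58.3] 74.7 z [35.4 37.3 38.7]
jaw@[160. 156.] 1064 [528.    5.9] [26.2 58.6] 74.6 z [35.7 37.4 38.7]
gauge 2203 [520.7 -20.2] [80.5 58.6] 74.6 z [35.4 37.3 38.7]
```

```bash
python3 -m jog '[[10,1,0,-0.03,0],[10,1,-30,-0.03,0],[10,0,-30,-0.02,0],[0,0,-30,0,0],[0,0,-10,0,0],[0,0,0,0,0],[0,0,0,0,0],[0,0,0,0,0],[0,0,0,0,0]]'; python3 - <<'E'
from h import *
p,d,W=cloud('wrist'); s=sensors.read_state();print(s['position'],s['orientation'][:2,1])
hsv=cv2.cvtColor(p,cv2.COLOR_RGB2HSV);Z=W[...,2]
cv2.imwrite('pics/w2.png',p[...,::-1])
blobs(W,(d>0)&(Z>62)&(Z<78)&(hsv[...,1]<80)&(abs(W[...,0]-600)<60)&(abs(W[...,1]-190)<40),'key',200)
E
```

```text
t: 2.45
position: [632.5, 187.4, 134.0]
orientation: [[-0.948, 0.317, 0.004], [0.317, 0.948, 0.002], [-0.004, 0.003, -1.0]]
force: [0.5, 0.4, -0.4]
opening: 1.001
gripper_force: 0.0
[632.41469714 187.19249402 133.94236918] [0.31704036 0.94840734]
key@[300. 134.] 2061 [567.3 197.3] [34.9 30.7] 6.9 z [69.4 70.4 71.6]
key@[314. 215.] 1666 [630.3 186.6] [30.9 36.3] 71.7 z [68.9 70.3 71.4]
```

View pics/w2.png

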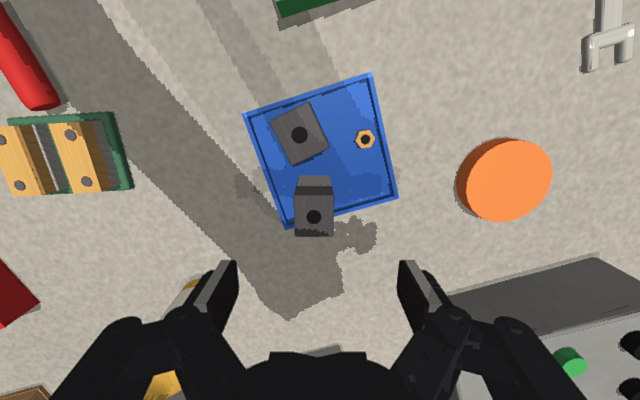

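Fingers straddle key A's line (head at px (314,215)), aligned. I'll lower and grip it.

```bash
python3 -m jog '[[-2,0,-20,0,0],[0,0,-25,0,0],[0,0,-25,0,0],[0,0,-15,0,0],[0,0,-9,0,0],[0,0,0,0,0],[0,0,0,0,0.3],[0,0,0,0,0.6],[0,0,0,0,1],[0,0,0,0,1],[0,0,0,0,1],[0,0,0,0,1],[0,0,0,0,1],[0,0,0,0,1],[0,0,0,0,1],[0,0,0,0,1]]'
```

```text
t: 3.83
position: [629.8, 186.5, 38.7]
orientation: [[-0.948, 0.317, 0.002], [0.317, 0.948, 0.001], [-0.001, 0.001, -1.0]]
force: [-1.0, -1.3, 5.5]
opening: 0.364
gripper_force: 60.1
```

```bash
python3 -m jog '[[0,0,10,0,1],[0,0,25,0,1],[0,0,30,0,1],[0,0,20,0,1],[-12,-23,0,0.02,1],[-12,-23,0,0.02,1],[-12,-23,0,0.015,1],[-12,-23,0,0,1],[-12,-23,0,0,1],[-12,-23,0,0,1],[-12,-23,0,0,1],[-12,-23,0,0,1],[-12,-22,0,0,1],[0,0,0,0,1],[0,0,0,0,1],[0,0,0,0,1],[0,0,0,0,1],[0,0,0,0,1]]'; python3 - <<'E'
from h import *
p,d,W=cloud('wrist'); s=sensors.read_state();print(s['position'],s['orientation'][:2,1],s['force'],s['opening'])
Z=W[...,2]; cv2.imwrite('pics/w3.png',p[...,::-1])
blobs(W,(d>0)&(Z>33)&(Z<41)&(abs(W[...,0]-520)<60)&(abs(W[...,1]+20)<60),'jaw',200)
E
```

```text
t: 5.33
position: [521.2, -17.9, 122.2]
orientation: [[-0.965, 0.262, 0.0], [0.262, 0.965, 0.0], [0.0, 0.0, -1.0]]
force: [0.2, 0.3, -3.5]
opening: 0.365
gripper_force: 60.3
[521.17780062 -18.05944026 122.19352741] [0.26220734 0.96501152] [-0.16913286  0.77027705 -3.2193053 ] 0.3600143368702716
jaw@[281. 205.] 1735 [513.4 -46.7] [26.3 60.4] 73.5 z [36.2 37.4 38.6]
jaw@[346. 202.] 1515 [527.5   5.3] [25.7 60.1] 75.6 z [36.4 37.4 38.6]
```

View pics/w3.png

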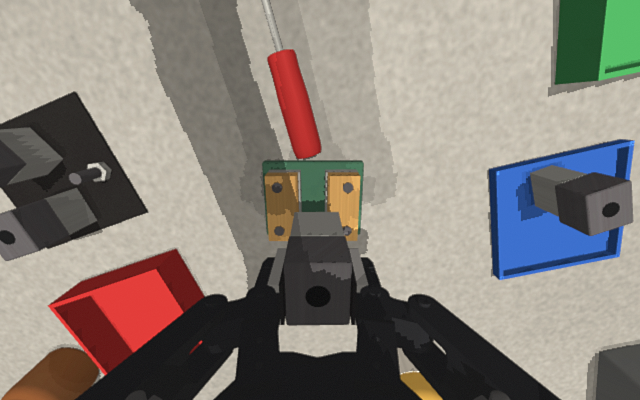

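The held key's head sits at px (318,290), its tongue at (317,225). The slot between the brass jaws is at about (314,200). I'll measure the held key in the same camera to cancel the calibration bias.

```bash
python3 - <<'E'
from h import *
p,d,W=cloud('wrist'); s=sensors.read_state();P=np.array(s['position']);print(P)
a=np.radians(74.8);Y=np.array([np.cos(a),np.sin(a)]);X=np.array([Y[1],-Y[0]])
L=(W[...,:2]-P[:2])@Y; A=(W[...,:2]-P[:2])@X; Z=W[...,2];ok=d>0
m=ok&(abs(A)<25)&(abs(L)<25)&(Z>P[2]+24)&(Z<P[2]+36)
print('head L',np.percentile(L[m],[1,99]),'A',np.percentile(A[m],[1,99]),'z',np.median(Z[m]),m.sum())
v,u=np.mgrid[0:400,0:640]
m=ok&(u>285)&(u<350)&(v>215)&(v<235)&(Z>70)&(Z<P[2]); print('tongue L',np.percentile(L[m],[1,99]),m.sum(),'z',np.percentile(Z[m],[1,99]))
for lo,hi in((-29,-12),(-12,5)):
  for nm,r in(('R',(-45,-5)),('L',(0,45))):
    m=ok&(Z>34)&(Z<41)&(A>lo)&(A<hi)&(L>r[0])&(L<r[1])
    if m.sum()>20: print(nm,lo,np.percentile(L[m],[1,99]),m.sum())
E
```

```text
[521.14575959 -18.29385011 122.18864746]
head L [-22.98337475  22.02768458] A [-17.55612937  17.61048852] z 153.93023196708484 5154
tongue L [-13.84862559  15.50119286] 864 z [ 96.14348097 121.97355882]
R -29 [-42.57057732 -16.02857693] 628
L -29 [10.35591942 36.92898812] 627
R -12 [-42.60881693 -16.30895978] 560
L -12 [10.56867159 36.91869518] 535
```

```bash
python3 -m jog '[[-1,-3,-15,0,1],[0,0,-15,0,1],[0,0,-10,0,1],[0,0,-4,0,1],[0,0,0,0,1],[0,0,0,0,1],[0,0,0,0,1]]'; python3 - <<'E'
from h import *
p,d,W=cloud('wrist'); s=sensors.read_state();P=np.array(s['position']);print(P,s['force'])
cv2.imwrite('pics/w4.png',cv2.resize(p[120:260,220:420,::-1],None,fx=3,fy=3))
E
```

```text
t: 6.02
position: [520.7, -22.4, 79.0]
orientation: [[-0.964, 0.264, 0.002], [0.264, 0.964, 0.0], [-0.001, 0.001, -1.0]]
force: [-0.8, -0.0, -3.9]
opening: 0.364
gripper_force: 60.3
[520.77381813 -22.40718544  79.12142064] [-0.20150001  0.00951264 -4.06734311]
```

View pics/w4.png

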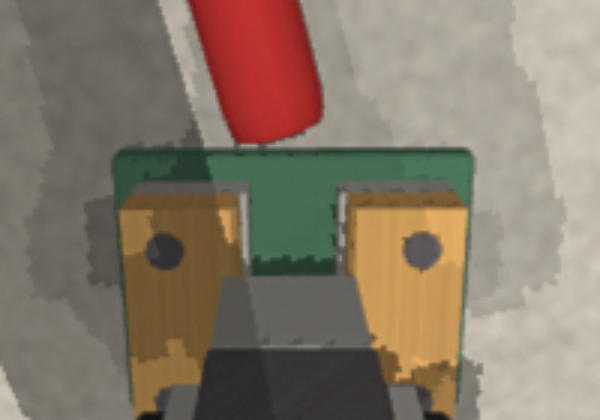

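Tongue's underside spans about px 220–360 and the slot about 240–350. The key therefore looks too wide and sits about 1 mm left of centre. I'll centre it and press gently.

```bash
python3 -m jog '[[0.3,1.2,-2,0,1],[0,0,-2,0,1],[0,0,-1,0,1],[0,0,-1,0,1],[0,0,-1,0,1],[0,0,0,0,1],[0,0,0,0,1]]'
```

```text
t: 6.65
position: [520.1, -21.3, 71.6]
orientation: [[-0.964, 0.265, -0.0], [0.265, 0.964, 0.0], [0.0, 0.0, -1.0]]
force: [-0.9, -0.2, 0.2]
opening: 0.364
gripper_force: 60.8
```

```bash
python3 -m jog '[[0,0,-1,0,1],[0,0,-1,0,1],[0,0,0,0,1],[0,0,0,0,1]]'; python3 -m jog '[[0.2,0.7,0,0,1],[0,0,0,0,1],[0.2,0.7,-0.5,0,1],[0,0,0,0,1],[0,0,0,0,1]]';  python3 -m jog '[[-0.4,-1.4,0,0,1],[0,0,0,0,1],[-0.3,-1,0,0,1],[0,0,0,0,1],[0,0,0,0,1]]'
```

```text
t: 6.98
position: [520.8, -21.9, 71.1]
orientation: [[-0.964, 0.265, 0.001], [0.265, 0.964, 0.0], [-0.001, 0.0, -1.0]]
force: [-4.5, -0.1, 10.0]
opening: 0.365
gripper_force: 62.1
t: 7.4
position: [520.9, -21.8, 71.1]
orientation: [[-0.964, 0.266, -0.0], [0.266, 0.964, -0.001], [-0.0, -0.001, -1.0]]
force: [-5.0, -2.7, 14.0]
opening: 0.369
gripper_force: 62.9
t: 7.82
position: [520.8, -22.0, 71.1]
orientation: [[-0.964, 0.265, 0.001], [0.265, 0.964, 0.001], [-0.001, 0.001, -1.0]]
force: [-4.1, 0.4, 12.4]
opening: 0.369
gripper_force: 62.6
```

```bash
python3 - <<'E'
from h import *
p,d,W=cloud('wrist')
cv2.imwrite('pics/w5.png',cv2.resize(p[190:265,265:370,::-1],None,fx=7,fy=7,interpolation=cv2.INTER_CUBIC))
E
```

```text
(no output)
```

View pics/w5.png

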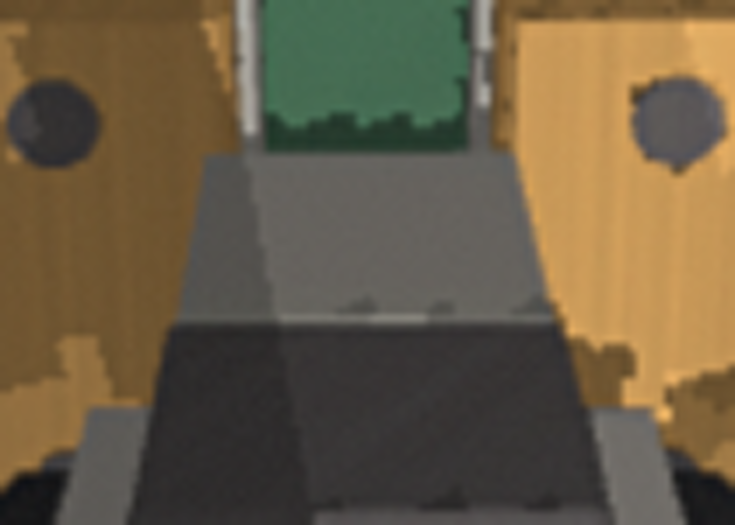

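Measured against the 32 mm head, the tongue is about 30 mm wide. Its underside (px 205–515) bridges the mouth at 36 mm under 14 N, so it won't enter and key A is a reject. It goes to the red bin.

```bash
python3 -m jog '[[0,0,10,0,1],[0,0,25,0,1],[6,-23,10,0.04,1],[6,-23,0,0.04,1],[6,-23,0,0.04,1],[6,-23,0,0.04,1],[6,-23,0,0.04,1],[6,-23,0,0.04,1],[6,-23,0,0.04,1],[6,-23,0,0.04,1],[6,-24,0,0.03,1],[0,0,0,0,1],[0,0,0,0,1],[0,0,0,0,1],[0,0,0,0,1]]'; python3 - <<'E'
from h import *
p,d,W=cloud('wrist'); s=sensors.read_state();print(s['position'],s['orientation'][:2,1],s['force'],s['opening'])
Z=W[...,2]; cv2.imwrite('pics/w6.png',p[...,::-1])
hsv=cv2.cvtColor(p,cv2.COLOR_RGB2HSV);H,S=hsv[...,0],hsv[...,1]
m=(d>0)&((H<8)|(H>172))&(S>130)&(Z<50)&(abs(W[...,0]-600)<90)&(abs(W[...,1]+230)<90);blobs(W,m,'red',300)
P=W[m&(Z>35)];print(np.percentile(P[:,:2],[1,99],axis=0))
E
```

```text
t: 9.12
position: [573.6, -228.3, 113.1]
orientation: [[-0.996, -0.084, -0.001], [-0.084, 0.996, 0.002], [0.001, 0.002, -1.0]]
force: [-0.0, 0.9, -4.8]
opening: 0.367
gripper_force: 60.6
[ 573.70997911 -228.13485854  113.25716205] [-0.08442787  0.99642849] [ 0.41336463  0.59612852 -3.95169943] 0.36457918785053955
red@[307. 208.] 10310 [ 598.1 -230.6] [113.8 119.2] 4.7 z [ 4.5  6.1 41.6]
[[ 537.6632782  -293.75663423]
 [ 649.38481152 -170.66850368]]
```

View pics/w6.png

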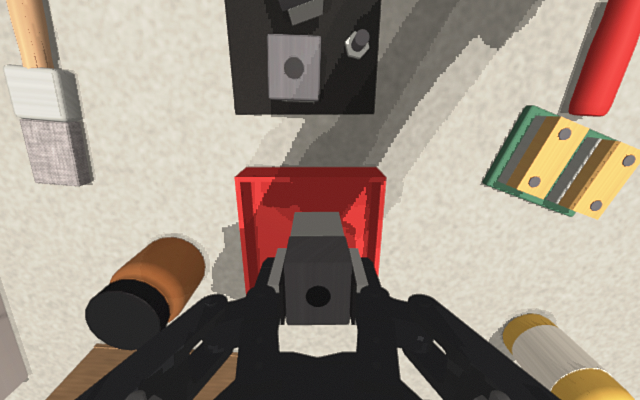

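Key is lined up over the red bin, px (310,230). I'll lower to contact.

```bash
python3 -m jog '[[0,-2,-20,0,1],[0,0,-25,0,1],[0,0,-15,0,1],[0,0,-7,0,1],[0,0,-3,0,1],[0,0,-2,0,1],[0,0,0,0,1],[0,0,0,0,1],[0,0,0,0,1]]'
```

```text
t: 9.92
position: [574.9, -232.7, 43.1]
orientation: [[-0.997, -0.082, 0.002], [-0.082, 0.997, -0.001], [-0.002, -0.001, -1.0]]
force: [1.2, -0.0, -3.8]
opening: 0.365
gripper_force: 60.6
```

```bash
python3 -m jog '[[0,0,-1,0,1],[0,0,-1,0,1],[0,0,-1,0,1],[0,0,0,0,1],[0,0,0,0,1],[0,0,-0.7,0,1],[0,0,0,0,1]]'
```

```text
t: 10.5
position: [574.3, -232.6, 39.7]
orientation: [[-0.997, -0.082, 0.001], [-0.082, 0.997, 0.0], [-0.001, 0.0, -1.0]]
force: [-2.1, 0.9, 7.1]
opening: 0.366
gripper_force: 62.0
```

```bash
python3 -m jog '[[0,0,0.5,0,0.6],[0,0,0,0,0.5],[0,0,0,0,0.4],[0,0,0,0,0.4],[0,0,0,0,0.4],[0,0,0,0,0.4]]'; python3 -m jog '[[0,0,15,0,0.4],[0,0,25,0,0.4],[0,0,35,0,0.4],[0,0,30,0,0.2],[0,0,20,0,0],[0,30,0,0,0],[0,35,0,0.02,0],[0,35,0,0.02,0],[0,35,0,0,0],[0,35,0,0,0],[0,35,0,0,0],[0,35,0,0,0],[0,35,0,0,0],[0,35,0,0,0],[0,35,0,0,0],[-4,35,0,0,0],[-4,35,0,0,0],[0,10,0,0,0],[0,0,0,0,0],[0,0,0,0,0]]'; python3 - <<'E'
from h import *
p,d,W=cloud('wrist'); s=sensors.read_state();print(s['position'],s['orientation'][:2,1],s['force'],s['opening'])
Z=W[...,2]
blobs(W,(d>0)&(Z>62)&(Z<78)&(abs(W[...,0]-567)<40)&(abs(W[...,1]-197)<40),'key',200)
cv2.imwrite('pics/w7.png',p[...,::-1])
p,d,W=cloud('top');Z=W[...,2];blobs(W,(d>0)&(Z>55)&(Z<80)&(abs(W[...,0]-600)<60)&(abs(W[...,1]+230)<60),'binkey',20)
E
```

```text
t: 11.0
position: [573.8, -232.2, 38.4]
orientation: [[-0.997, -0.082, -0.0], [-0.082, 0.997, -0.0], [0.0, -0.0, -1.0]]
force: [-0.1, -0.6, 0.0]
opening: 0.603
gripper_force: 0.0
t: 12.67
position: [565.7, 192.4, 163.4]
orientation: [[-0.992, -0.123, -0.0], [-0.123, 0.992, -0.001], [0.0, -0.001, -1.0]]
force: [-0.1, 0.4, -0.4]
opening: 0.997
gripper_force: 0.0
[566.10675086 190.35471408 163.34344144] [-0.12011194  0.9927585 ] [-0.18529455 -0.56385755  0.83988346] 1.000106703100514
key@[322. 206.] 1321 [566.3 197.6] [36.6 30.6] 6.5 z [69.  70.4 71.4]
binkey@[382. 165.] 90 [ 570.9 -234.2] [33.2 30.5] 2.6 z [62.9 69.4 76.5]
```

```bash
python3 -m jog '[[0.5,5,-20,0,0],[0,0,-35,0,0],[0,0,-30,0,0],[0,0,-20,0,0],[0,0,-10,0,0],[0,0,0,0,0],[0,0,0,0,0]]'
```

```text
t: 13.35
position: [567.0, 195.8, 48.8]
orientation: [[-0.993, -0.119, 0.0], [-0.119, 0.993, -0.001], [-0.0, -0.001, -1.0]]
force: [0.6, 0.4, 0.2]
opening: 1.0
gripper_force: 0.0
```

```bash
python3 -m jog '[[0,1.5,-7,0,0],[0,0,-3,0,0],[0,0,0,0,0.3],[0,0,0,0,0.6],[0,0,0,0,1],[0,0,0,0,1],[0,0,0,0,1],[0,0,0,0,1],[0,0,0,0,1],[0,0,0,0,1],[0,0,0,0,1],[0,0,0,0,1]]'
```

```text
t: 14.35
position: [566.8, 198.7, 39.2]
orientation: [[-0.993, -0.122, 0.001], [-0.122, 0.993, -0.0], [-0.001, -0.0, -1.0]]
force: [-1.2, -1.6, 5.0]
opening: 0.368
gripper_force: 61.7
```

```bash
python3 -m jog '[[0,0,10,0,1],[0,0,25,0,1],[0,0,30,0,1],[-5,-24,10,-0.04,1],[-5,-24,0,-0.04,1],[-5,-24,0,-0.04,1],[-5,-24,0,-0.04,1],[-5,-24,0,-0.04,1],[-5,-24,0,-0.04,1],[-5,-24,0,-0.04,1],[-5,-24,0,-0.04,1],[-5,-24,0,-0.04,1],[-1,-3,-10,-0.026,1],[0,0,-15,0,1],[0,0,-5,0,1],[0,0,0,0,1],[0,0,0,0,1],[0,0,0,0,1]]'
```

```text
t: 15.85
position: [520.9, -19.3, 84.0]
orientation: [[-0.966, 0.26, 0.001], [0.26, 0.966, 0.0], [-0.001, 0.0, -1.0]]
force: [0.2, 0.2, -3.9]
opening: 0.369
gripper_force: 60.8
```

```bash
python3 -m jog '[[0,-2,-4,0,1],[0,0,-3,0,1],[0,0,0,0,1],[0,0,0,0,1]]'; python3 - <<'E'
from h import *
p,d,W=cloud('wrist'); s=sensors.read_state();print(s['position'],s['force'])
cv2.imwrite('pics/w8.png',cv2.resize(p[180:265,255:375,::-1],None,fx=6,fy=6,interpolation=cv2.INTER_CUBIC))
E
```

```text
t: 16.18
position: [520.1, -21.7, 76.4]
orientation: [[-0.965, 0.261, -0.0], [0.261, 0.965, -0.0], [0.0, -0.0, -1.0]]
force: [-0.6, -0.3, -4.1]
opening: 0.367
gripper_force: 60.9
[520.2646657  -21.74774634  76.5580306 ] [-0.39774273  0.81014897 -3.55715142]
```

View pics/w8.png

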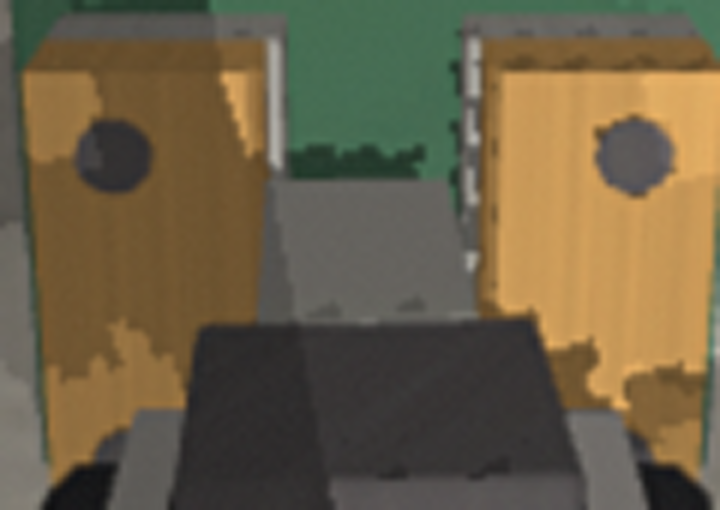

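Key B's tongue (px 270–448 against the 32 mm head) is about 20.7 mm, so it's probably the narrow kind. It sits about 1 mm left of the slot centre (~374). I'll shift it and lower.

```bash
python3 -m jog '[[0.3,1.2,0,0,1],[0,0,-3,0,1],[0,0,-3,0,1],[0,0,-3,0,1],[0,0,-3,0,1],[0,0,-2,0,1],[0,0,-2,0,1],[0,0,0,0,1],[0,0,0,0,1]]'
```

```text
t: 16.98
position: [520.5, -20.7, 60.4]
orientation: [[-0.965, 0.261, -0.0], [0.261, 0.965, -0.0], [0.0, -0.0, -1.0]]
force: [0.2, -0.8, -3.2]
opening: 0.367
gripper_force: 60.9
```

```bash
python3 -m jog '[[0,0,-1,0,1],[0,0,-1,0,1],[0,0,-1,0,1],[0,0,-1,0,1],[0,0,-1,0,1],[0,0,0,0,1],[0,0,0,0,1]]'
```

```text
t: 17.57
position: [520.5, -20.6, 55.5]
orientation: [[-0.965, 0.261, -0.0], [0.261, 0.965, -0.0], [0.0, -0.0, -1.0]]
force: [0.6, 0.3, -3.3]
opening: 0.364
gripper_force: 60.9
```

Past the step (58) with no contact. I'll continue down to the floor.

```bash
python3 -m jog '[[0,0,-2,0,1],[0,0,-2,0,1],[0,0,-2,0,1],[0,0,-1,0,1],[0,0,-1,0,1],[0,0,-1,0,1],[0,0,-1,0,1],[0,0,-1,0,1],[0,0,0,0,1],[0,0,0,0,1],[0,0,0,0,1]]'
```

```text
t: 18.48
position: [520.9, -20.7, 46.1]
orientation: [[-0.965, 0.261, -0.0], [0.261, 0.965, 0.001], [0.0, 0.001, -1.0]]
force: [-4.0, -0.3, 7.8]
opening: 0.367
gripper_force: 61.6
```

Key B dropped through to the floor (underside ≈ 10), so it's a reject too. It goes to the red bin beside the first.

```bash
python3 -m jog '[[0,0,10,0,1],[0,0,20,0,1],[0,0,25,0,1],[4,-10,15,0.02,1],[13,-25,0,0.04,1],[13,-25,0,0.04,1],[13,-25,0,0.04,1],[13,-25,0,0.04,1],[13,-25,0,0.04,1],[13,-25,0,0.04,1],[13,-25,0,0.04,1],[13,-25,0,0.04,1],[0,0,-15,0,1],[0,0,0,0,1],[0,0,0,0,1],[0,0,0,0,1]]'; python3 - <<'E'
from h import *
p,d,W=cloud('wrist'); s=sensors.read_state();P=s['position'];print(P,s['orientation'][:2,1],s['opening'])
Z=W[...,2];blobs(W,(d>0)&(Z>64)&(Z<76)&(abs(W[...,0]-575)<35)&(abs(W[...,1]+230)<40),'keyA',100)
hsv=cv2.cvtColor(p,cv2.COLOR_RGB2HSV);H,S=hsv[...,0],hsv[...,1]
m=(d>0)&((H<8)|(H>172))&(S>130)&(Z<50)&(abs(W[...,0]-600)<90)&(abs(W[...,1]+230)<80);blobs(W,m,'red',300)
E
```

```text
t: 19.82
position: [628.4, -229.3, 99.3]
orientation: [[-0.997, -0.077, -0.001], [-0.077, 0.997, 0.001], [0.001, 0.001, -1.0]]
force: [0.3, 0.8, -3.3]
opening: 0.369
gripper_force: 61.1
[ 628.82372611 -229.16094789   99.77420455] [-0.0778121   0.99696774] 0.3657626096258077
keyA@[318. 159.] 2844 [ 575.2 -232. ] [35.5 31.3] 4.5 z [70.3 71.4 72.5]
red@[317. 174.] 18432 [ 614.  -230.6] [142.9 121.6] 4.5 z [ 4.5  5.9 41.6]
```

```bash
python3 -m jog '[[0,-1,-15,0,1],[0,0,-20,0,1],[0,0,-13,0,1],[0,0,-6,0,1],[0,0,-2,0,1],[0,0,-1,0,1],[0,0,-1,0,1],[0,0,0,0,1],[0,0,-1,0,1],[0,0,-1,0,1],[0,0,0,0,1],[0,0,0,0,1]]'
```

```text
t: 20.87
position: [629.3, -231.9, 40.3]
orientation: [[-0.997, -0.076, 0.002], [-0.076, 0.997, -0.001], [-0.002, -0.001, -1.0]]
force: [0.1, -0.1, -2.1]
opening: 0.369
gripper_force: 61.1
```

```bash
python3 -m jog '[[0,0,-1,0,1],[0,0,-0.7,0,1],[0,0,0,0,1],[0,0,0,0,1]]'
```

```text
t: 21.2
position: [629.5, -232.0, 40.2]
orientation: [[-0.997, -0.076, 0.002], [-0.076, 0.997, -0.0], [-0.002, -0.0, -1.0]]
force: [-2.2, 0.2, 5.4]
opening: 0.371
gripper_force: 61.1
```

```bash
python3 -m jog '[[0,0,0.5,0,0.6],[0,0,0,0,0.5],[0,0,0,0,0.4],[0,0,0,0,0.4],[0,0,0,0,0.4],[0,0,0,0,0.4],[0,0,15,0,0.4],[0,0,25,0,0.4],[0,0,30,0,0.4],[0,0,30,0,0.4],[0,0,30,0,0.4],[0,0,20,0,0.4],[0,0,0,0,0.4],[0,0,0,0,0.4]]'; python3 - <<'E'
from h import *
p,d,W=cloud('wrist');print(sensors.read_state()['position'])
Z=W[...,2];blobs(W,(d>0)&(Z>64)&(Z<76)&(abs(W[...,0]-600)<60)&(abs(W[...,1]+230)<50),'key',100)
cv2.imwrite('pics/w9.png',p[...,::-1])
E
```

```text
t: 22.37
position: [629.9, -232.3, 191.4]
orientation: [[-0.997, -0.076, 0.005], [-0.076, 0.997, -0.001], [-0.005, -0.002, -1.0]]
force: [0.3, 2.1, -0.5]
opening: 0.603
gripper_force: 0.0
[ 628.60341066 -231.61575222  189.17710715]
key@[322. 140.] 1271 [ 575.7 -231.9] [35.1 30.8] 5.9 z [70.2 71.4 72.5]
key@[316. 194.] 1047 [ 628.4 -233. ] [35.5 30.2] 4.8 z [70.2 71.4 72.5]
```

View pics/w9.png

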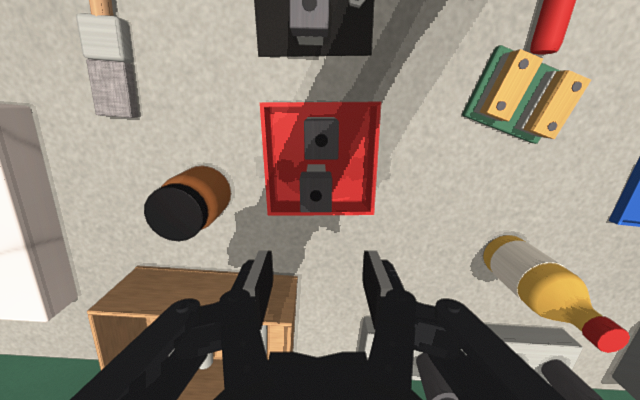

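Both keys stand upright in the red bin, at px (322,140) and (316,190), and the gripper is clear.

```bash
python3 -c "
from workcell import job; print(job.finish_job())"
```

```text
the job is handed in; nothing more can be done
None
```

I tested both tray keys and both are rejects: the first would not enter the mouth and the second dropped through to the gauge's floor. They stand upright in the red bin, each put there straight after its test, and the job is handed in at about 22 s.

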